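Load the calibration glass from its dock into the spring clamp of the microscope stage

ROBOT

A 6-joint arm with a two-finger parallel gripper is mounted at the origin on a cart in front of the work surface, level with it; the furniture and walls round the work are solid. World frame = base frame: x ahead of the robot, y to its left, z up, the work surface at z = 0. Lengths are in m, angles in rad, forces in N, time in s.
With the tool pointing down it reaches from about 0.3 to 0.875 m from the base axis. Payload 6.4 kg.
Tool frame: the origin (TCP) lies where the fingers leave the gripper's body, on its centre line; the fingertips stand 64 mm ahead of it and the grasp point (between the pads) lies ahead of it (hold_point_z is the z of the grasp point in the tool frame, in m); z points along the fingers, y is the direction in which the jaws open and shut (so a half turn about z gives the same grasp; the last joint's range is limited). The gripper opens to 88 mm and grips with 3 to 60 N. Pads are 18 mm wide; open, the fingers measure 123 mm over their backs; the gripper's body (75 mm by 187 mm) begins 45 mm behind the grasp point.
Start: joints at [0.968, 0.181, 1.607, -0, 1.354, -0.206], TCP at [0.222, 0.53, 0.303] pointing down, gripper open.
Joint ranges: [-2.99, 2.99], [-0.89, 2.07], [0.3, 2.58], [-1.14, 4.28], [0, 2.63], [-3.12, 3.12]. Speed limits (rad/s): [2.57, 2.57, 3.01, 3.14, 3.14, 3.14].

INTERFACE

Orientations are given as a unit quaternion [w, x, y, z].
In Python, from rig import read_state, camera, finish_job, search_frame, regions_of, hold_point_z gives the robot as it stands.
- The arm moves only by the tool step_arm, never from a script. Its argument "deltas" is text: rows parted by semicolons, each of 5 numbers parted by spaces: the shift along the tool's x, y, z in cm, then the turn about the tool's z in degrees, then the opening in per cent of the stroke, from 0 (shut) to 100 (fully open). In form: tx ty tz turn grip; .... A call has exactly 5 rows; each row shifts and turns the commanded pose from where the row before left it, along the tool's axes as they then stand; what a row does not reach is not made up. A row lasts 1/8 s, in which the tool goes at most 62.5 mm and 10.7 degrees, less where a joint would pass 70% of its speed; a pose out of reach is approached as far as the arm can. A call with a gripper value outside its range is refused whole. The fingers move at their own pace and stop on an object; the grip force is fixed at half the most. Time passes only in rows, so rows that do not move let the fingers close, or fill a call up. It gives the time, the measured TCP pose, the force and the opening at its end, in the units of the state.
- read_state(): the state, without advancing time (a new reading comes with each control period).
- camera(name): name is "side" or "top"; returns a dict with "img" (480x640x3 uint8, blue, green, red), "vfov" (degrees; the focal length in pixels is half the picture's height over the tangent of half this angle, whatever the lens; pixels are square), "cx", "cy" (the principal point, pixels), "rvec" (rotation vector, rad) and "tvec" (3), from world to camera coordinates, as OpenCV has them. Camera axes: x right, y down, z forward; pixel columns grow to the right and rows downward; lengths in m; the calibration is good to about 2 mm. A picture is of the moment at which its call begins. There is no depth.
- finish_job(): hands the job in, once; it reports no verdict.
Trained networks look in the newest picture that a camera, given by its name, has taken for a name from the list of things; names that differ only in an ending like _2 or _b are one class to them, and where a whole thing is asked for, a point or a joint stands for the part that bears it (a point fixed in the world has none). Each returns a list of dicts, best first, with "p" (0 to 1); they miss things now and then, are a little off and sometimes report something else, mostly with a low value. They report only what shows in the picture. A call takes as long as a camera call. They do not tell look-alikes from the thing itself.
- search_frame(query, camera): "box" ([left, top, right, bottom] as shares, 0 to 1, of the picture: columns of its width, rows of its height, round what is visible of it).
- regions_of(query, camera): "pixels" (480x640 bool, what is visible of it) and "box" ([left, top, right, bottom] as shares, 0 to 1, of the picture: columns of its width, rows of its height, round what is visible of it).
The state is a dict: "time_s": time; "q": joint angles; "qd": joint speeds; "joint_torque": joint torques, N m; "position": TCP position; "eef_rot": TCP orientation; "contact_force": force on the tool from outside, world axes, zero at the start; "moment": the same for the moment, N m; "gripper_width": opening from 0.0 (shut) to 1.0 (fully open).
Only numpy, scipy, OpenCV 4.12 (cv2) and the standard library are available. Lean on these libraries where they do the work, as an engineer would, in place of code of your own. Each camera call takes 0.05 s, during which the arm holds its last target. There are 200 camera calls.

TASK

The calibration glass lies flush in its storage dock where its edges cannot be gripped: press a fingertip lightly on it, slide it out over the dock's open front edge until a good third of its length overhangs, and pinch it there by its two long sides. Carry it to the microscope stage, push its far end against the spring jaw until its near end clears the fixed stop, lower it flat onto the seat between the side rails and let go, so that the spring holds it against the stop. Work gently, since pushing or pressing the glass against the dock or the stage with more than about 20 N cracks it; do not let it fall to the bench, and leave the vial, the white bottle and the timer where they stand.

Things in the scene. Friction and masses are not known exactly. Their poses are not given: they have to be found in the camera images.
- glass: calibration glass, 75 (own x) x 50 (y) x 3 mm, 30 g: green, dark dot-grid field on top, a pale frosted band at each end (ends alike). Origin: centre of its underside, z up. Starts flat in the dock's channel, length along it, front end about 12 to 21 mm behind the dock's front edge. It tips off when more than 37 mm overhangs.
- dock: fixed grey block 104 (x) x 90 (y) mm on black levelling feet that put its origin (centre, foot level) 0 to 8 mm below the bench top. Own -x: out of the open front end. Channel along x, 53 mm wide, from x = -52 to the back wall at +44 mm; floor 40 mm above the origin, slippery white (friction 0.2 with glass). Side and back walls are 2.6 mm high, 0.4 mm below the top of the glass.
- dock_edge (a point): middle of the dock's front edge at channel-floor height; axes as the dock's (x into the channel, z up). Free space in front of and below it. A fingertip grips the glass well (friction about 0.9): 3 to 8 N of press drags it along.
- stage: fixed microscope stage, axes: +x from fixed stop to spring jaw, z up; origin at foot level, 0 to 4 mm below the bench top. Base plate x -70 to +106, y +-62 mm, top 12 mm above the origin. On it a beam (x -48 to +104, 30 mm wide) and a cross bar (x +4 to +44, 78 mm wide), tops at seat height. Free room for fingers beside the beam where x < +4 mm. Black knob at the +y side.
- seat (a point): centre of the seat, 40 mm above the stage's origin; axes as the stage's. Here the underside centre of the glass belongs, length along x, either end first. Fixed stop: dark block 24 mm wide, 4 mm high above the seat, face at x = -37.5 mm. Two dark side rails, 4.5 mm high, x = +5 to +35 mm, 54 mm apart.
- clamp_jaw (a joint): travel in m of the black spring jaw away from the fixed stop: 0 at rest (face 69 mm from the stop), 0.010 at its end stop, 0.006 with the glass held against the stop. The spring pushes back with 2.1 N at 0, 4.2 N at 0.006, 5.6 N at 0.010.
- jaw_face (a point): middle of the spring jaw's upright face, 9 mm above the seat, facing the stop; moves with the jaw. Polished (friction 0.2 with glass). The face is 34 mm wide and reaches from the seat to 18 mm above it.
- vial: small vial with a white cap, 15 mm thick, 41 mm high, standing on the bench; origin centre of its underside. Leave it alone.
- white_bottle: white plastic bottle with a red cap, 42 mm diameter, 77 mm high, standing on the bench; origin centre of its underside. Leave it alone.
- bench_timer: white bench timer lying on its back, 72 x 64 x 18 mm; origin centre of its underside. Leave it alone.
Things that resemble listed ones, but are neither listed nor needed, are in the scene too. There is more than one size of the glass; the one meant has the size given above.

How it is judged:
By the outcome, as a careful person would: the job done as asked, in the order asked, and still so for the second after the job is handed in, with the robot touching nothing.
It also fails if it takes over 56 s, if anything falls off the work surface, if the arm or the gripper's body presses on something with over 40 N, if the wrist force passes 120 N, or if a joint passes its speed limit or range.

## Working session

There is one attempt and no reset: what is moved stays moved. The work goes in short steps, Python scripts to look and compute and a tool call to move; the robot and the scene stay as the last step left them, time stands still between calls to the robot, and variables do not carry over. Pictures are saved under pics/ and viewed, about 8 in all and at most 12, crops included, and the job is handed in when it is done.

Besides the shell and the picture viewer there is one more tool, called by a JSON object that holds its "op" and its "data". step_arm: Moves the arm, as the interface text tells. Its arguments: {"type":"object","properties":{"deltas":{"type":"string"}},"required":["deltas"]}

```bash
mkdir -p pics; ls
python3 - <<'E'
from rig import *
import cv2,numpy as np
print(hold_point_z, read_state())
for n in("top","side"):
    c=camera(n); cv2.imwrite(f"pics/{n}0.png",c["img"]); print(n,c["vfov"],c["cx"],c["cy"],c["rvec"],c["tvec"])
    for q in("glass","dock","stage","clamp_jaw","vial","white_bottle","bench_timer"):
        print(q,[(round(d["p"],2),np.round(np.array(d["box"])*[640,480,640,480]).astype(int).tolist()) for d in search_frame(q,n)])
E
```

```text
pics
0.0453 {'time_s': 0.0, 'q': array([ 9.67702167e-01,  1.81517380e-01,  1.60802261e+00, -2.41583733e-05,
        1.35382463e+00, -2.06286712e-01]), 'qd': array([-1.26219668e-03,  6.15053210e-04, -5.03102816e-05,  1.67855284e-03,
        9.24429522e-05,  9.08754044e-04]), 'joint_torque': array([ 1.93579017e-04, -4.33877563e+01, -3.41842210e+01,  7.03068520e-02,
        3.86032881e-02, -1.35506289e-04]), 'position': array([0.22194919, 0.52995687, 0.30181631]), 'eef_rot': array([-3.38000825e-04,  1.97101984e-01,  9.80382590e-01, -8.19060756e-04]), 'contact_force': array([ 0.28290819, -0.1877911 ,  0.44106809]), 'moment': array([-0.0322824 ,  0.06620181,  0.03354334]), 'gripper_width': 1.0018001368265947}
top 57.99869740954897 316.93688091712716 237.0007075006107 [ 2.09691052 -2.15000722  0.18475897] [-0.03627542  0.61176258  0.79749972]
glass [(0.91, [411, 241, 458, 294]), (0.81, [347, 255, 374, 297]), (0.77, [353, 172, 410, 232])]
dock [(0.88, [330, 252, 388, 310])]
stage [(0.72, [216, 222, 234, 238]), (0.57, [188, 206, 258, 292])]
clamp_jaw [(0.52, [215, 226, 234, 243])]
vial []
white_bottle [(0.83, [159, 165, 191, 196])]
bench_timer [(0.59, [428, 178, 468, 217]), (0.17, [215, 226, 235, 239])]
side 52.15653855879931 312.97223235283644 237.47908914554685 [ 2.14761196 -0.24626591  0.13811826] [-0.61352914  0.10023489  0.85205364]
glass [(0.96, [268, 343, 348, 395]), (0.83, [344, 284, 404, 331]), (0.7, [251, 269, 300, 298])]
dock [(0.9, [238, 256, 314, 324])]
stage [(0.84, [242, 191, 330, 234])]
clamp_jaw [(0.55, [291, 188, 306, 204])]
vial [(0.4, [350, 224, 358, 245]), (0.27, [237, 258, 315, 326])]
white_bottle [(0.85, [328, 157, 346, 188])]
bench_timer [(0.6, [382, 344, 438, 385])]
```

View pics/top0.png

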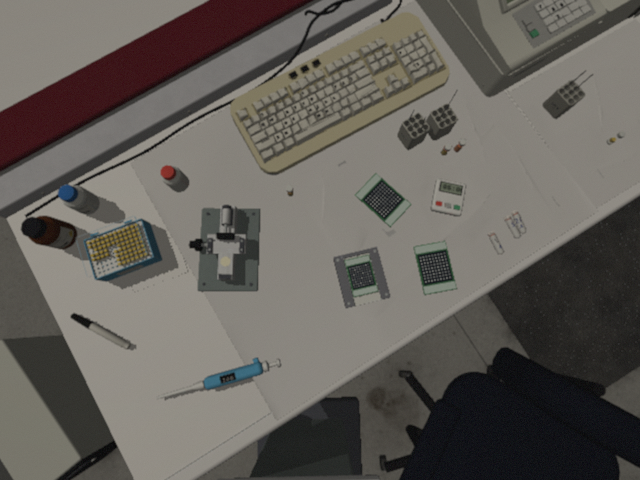

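View pics/side0.png

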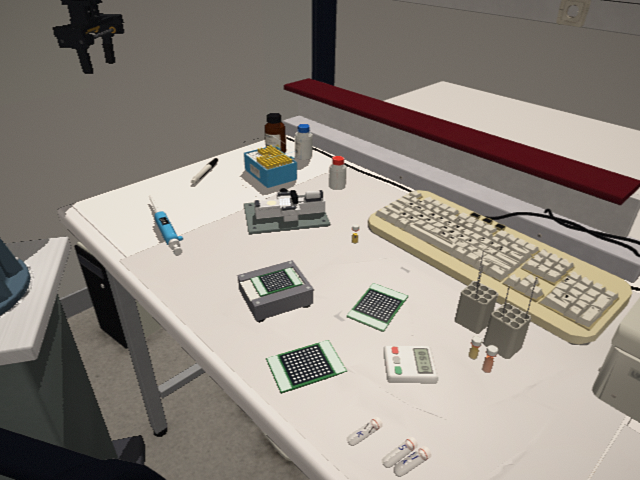

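Top: the glass in the dock is at (361,276) (dock box 330–388, 252–310). Two other glasses lie on the bench at (435,267) and (381,201) and are look-alikes. The stage is at (230,248), with its white seat at (226,263). The vial is at (290,190), the bottle at (172,176) and the timer at (448,197). I'll confirm these in enlarged crops.

```bash
cat > h.py <<'E'
import cv2,numpy as np
from scipy.optimize import least_squares
from scipy.spatial.transform import Rotation as R
C={"top":(57.99869740954897,316.93688091712716,237.0007075006107,[2.09691052,-2.15000722,0.18475897],[-0.03627542,0.61176258,0.79749972]),
"side":(52.15653855879931,312.97223235283644,237.47908914554685,[2.14761196,-0.24626591,0.13811826],[-0.61352914,0.10023489,0.85205364])}
def K(n):
    v,cx,cy,r,t=C[n]; f=240/np.tan(np.radians(v/2)); return np.array([[f,0,cx],[0,f,cy],[0,0,1]]),cv2.Rodrigues(np.array(r))[0],np.array(t)
def proj(n,P):
    k,r,t=K(n); p=(np.atleast_2d(P)@r.T+t)@k.T; return p[:,:2]/p[:,2:]
def back(n,uv,z):
    k,r,t=K(n); d=r.T@np.linalg.solve(k,[*uv,1]); o=-r.T@t; return o+d*(z-o[2])/d[2]
def fitpose(obs,x0,free=4):
    """obs: (cam,u,v,local xyz); x0: x,y,z,yaw"""
    def res(p):
        Rz=R.from_euler('z',p[3]).as_matrix()
        return np.concatenate([(proj(n,Rz@np.array(L)+p[:3])[0]-[u,v]) for n,u,v,L in obs])
    s=least_squares(res,x0,x_scale=[.01,.01,.01,.1]); return s.x,res(s.x).reshape(-1,2)
def crop(img,x,y,w,h,s,name):
    cv2.imwrite(f"pics/{name}.png",cv2.resize(img[y:y+h,x:x+w],None,fx=s,fy=s,interpolation=cv2.INTER_CUBIC))
E
python3 - <<'E'
from h import *
t=cv2.imread("pics/top0.png"); s=cv2.imread("pics/side0.png")
def c(i,x,y,w,h,k): return cv2.resize(i[y:y+h,x:x+w],(w*k,h*k),interpolation=cv2.INTER_CUBIC)
a=np.zeros((600,800,3),np.uint8)
# dock: top crop (325,245) 70x70 x4 ... ; 2 mosaics
d=np.hstack([c(t,325,247,66,66,6),c(s,235,253,84,72,4)[:396] if 0 else np.vstack([c(s,235,253,84,72,4),np.zeros((108,336,3),np.uint8)])])
cv2.imwrite("pics/dock.png",d)
e=np.hstack([c(t,186,200,78,96,5),np.vstack([c(s,240,185,92,54,4),np.zeros((264,368,3),np.uint8)])])[:, :800]
cv2.imwrite("pics/stage.png",e); print(d.shape,e.shape)
for uv in [(361,276),(365,297),(435,267),(381,201),(230,248),(226,263)]: print(uv,back("top",uv,.043))
E
```

```text
(396, 732, 3) (480, 758, 3)
(361, 276) [ 0.53282535 -0.13612542  0.043     ]
(365, 297) [ 0.49177705 -0.14216898  0.043     ]
(435, 267) [ 0.54688753 -0.28233457  0.043     ]
(381, 201) [ 0.68365457 -0.18303866  0.043     ]
(230, 248) [0.59510025 0.12221469 0.043     ]
(226, 263) [0.5652297  0.12978921 0.043     ]
```

View pics/dock.png

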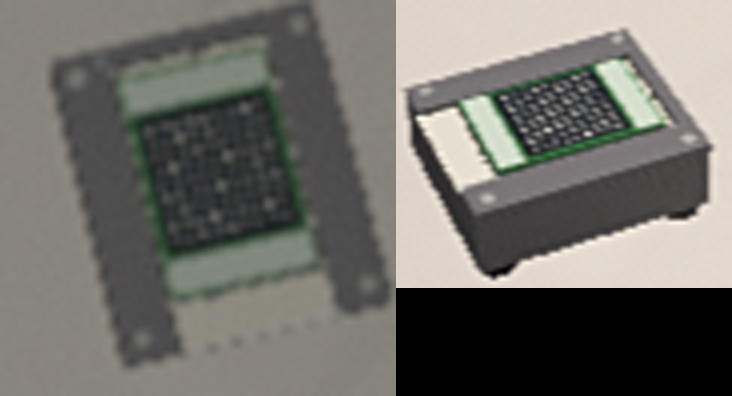

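View pics/stage.png

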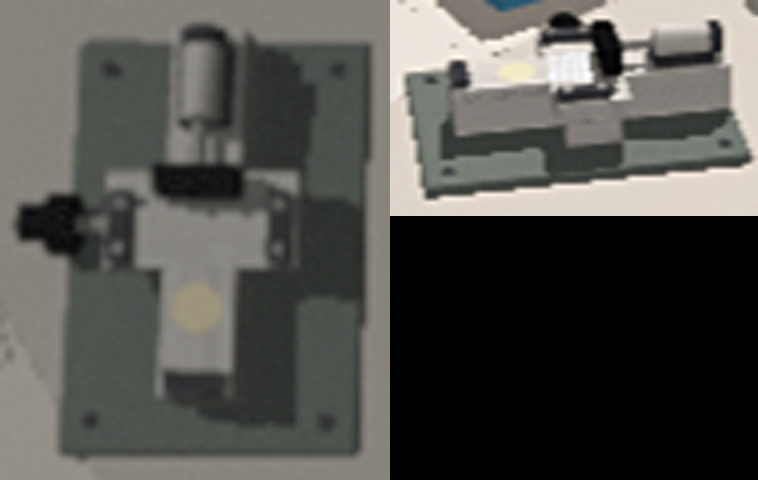

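```bash
cat > fit0.py <<'E'
from h import *
m=1e-3
def T(l,ox,oy,s,n,sub=0): return [(n,ox+(u-sub+.5)/s-.5,oy+(v+.5)/s-.5,np.array(L)*m) for u,v,L in l]
dock=T([(52,57,(52,45,42.6)),(308,3,(52,-45,42.6)),(390,300,(-52,-45,42.6)),(125,367,(-52,45,42.6))],325,247,6,"top")+\
 T([(9,87,(-52,45,42.6)),(230,28,(52,45,42.6)),(316,150,(52,-45,42.6)),(78,212,(-52,-45,42.6))],235,253,4,"side")
gl=T([(120,70,(37.5,25,3)),(268,45,(37.5,-25,3)),(320,262,(-37.5,-25,3)),(175,298,(-37.5,25,3))],325,247,6,"top")+\
 T([(64,103,(-37.5,25,3)),(100,172,(-37.5,-25,3)),(225,58,(37.5,25,3)),(274,120,(37.5,-25,3))],235,253,4,"side")
st=T([(83,45,(106,62,12)),(370,45,(106,-62,12)),(358,455,(-70,-62,12)),(60,453,(-70,62,12)),(105,268,(4,39,40)),(297,270,(4,-39,40)),(107,170,(44,39,40)),(300,172,(44,-39,40)),(157,398,(-48,15,40)),(165,373,(-37.5,12,44)),(228,373,(-37.5,-12,44))],186,200,5,"top")+\
 T([(15,75,(-70,62,12)),(37,190,(-70,-62,12)),(360,157,(106,-62,12)),(175,122,(4,-39,40)),(232,113,(44,-39,40)),(65,93,(-48,-15,40)),(340,66,(104,-15,40))],240,185,4,"side")
for n,o,x0 in(("dock",dock,[.53,-.14,0,.1]),("glass",gl,[.53,-.14,.04,.1]),("stage",st,[.6,.12,0,0])):
    p,r=fitpose(o,x0); print(n,np.round(p,4),np.degrees(p[3]).round(2)); print(np.round(r,1).tolist())
E
python3 fit0.py
```

```text
dock [ 0.5318 -0.1361 -0.0014  0.2017] 11.56
[[-0.7, 0.1], [0.6, -1.0], [0.2, 0.8], [-0.5, 0.1], [-0.4, 0.1], [0.6, -0.0], [0.3, -1.0], [-0.3, 1.1]]
glass [ 0.5352 -0.1368  0.0404  0.1982] 11.36
[[-0.1, 0.9], [-0.2, -0.5], [0.5, 0.4], [-0.3, 0.2], [-0.3, -0.5], [0.6, -0.1], [0.6, -0.3], [-0.1, 0.8]]
stage [ 0.5814  0.1323 -0.0045 -0.0296] -1.7
[[-0.8, -1.2], [0.4, -1.0], [0.3, 0.9], [-0.8, 1.0], [-0.2, 0.2], [0.2, -0.0], [0.4, 0.2], [0.3, -0.0], [0.1, 0.2], [-0.2, -0.3], [-0.7, -0.2], [-0.8, 0.7], [-1.3, 1.5], [1.6, 0.9], [-2.1, -2.5], [2.6, -2.1], [-0.8, 1.5], [1.0, 1.4]]
```

```bash
cat >> h.py <<'E'
def toolR(s): w,x,y,z=s["eef_rot"]; return R.from_quat([x,y,z,w]).as_matrix()
def goto(P,ydeg=None):
    """print the tool-frame shift (cm) to TCP target P and the turn so that tool y lies at ydeg in world"""
    from rig import read_state
    s=read_state(); M=toolR(s); a=np.degrees(np.arctan2(M[1,1],M[0,1]))
    print("t",round(s["time_s"],2),"pos",np.round(s["position"],4),"yang",a.round(2),"tilt",np.round(M[:2,2],4),"F",np.round(s["contact_force"],1),"g",round(s["gripper_width"],3))
    turn=0 if ydeg is None else -((ydeg-a+180)%360-180)
    M2=M@R.from_euler('z',turn,degrees=True).as_matrix()
    d=np.array(P)-s["position"]; print("turn",round(turn,2),"shift before turn",np.round(M.T@d*100,2),"after turn",np.round(M2.T@d*100,2))
def loc(o,yaw,L):
    return np.array(o)+R.from_euler('z',yaw).apply(L)
E
python3 -c "
from h import *
g=loc([.5352,-.1368,0],.2,[.012,0,.150]);print(g);goto(g,101.45)"
```

```text
[ 0.5469608  -0.13441597  0.15      ]
t 0.8 pos [0.2222 0.5303 0.3027] yang 67.27 tilt [-0.  0.] F [ 0.6 -0.  -0.1] g 0.997
turn -34.18 shift before turn [-55.64 -48.76  15.27] after turn [-18.63 -71.6   15.27]
```

{"op": "step_arm", "data": {"deltas": "0 0 0 -6.86 0; 0 0 0 -6.86 0; 0 0 0 -6.86 0; 0 0 0 -6.86 0; 0 0 0 -6.86 0"}}

```text
time_s: 1.42
position: [0.2222, 0.5303, 0.3027]
eef_rot: [0.0, -0.103, 0.995, 0.0]
contact_force: [-0.2, 0.2, 0.0]
gripper_width: 0.453
```

{"op": "step_arm", "data": {"deltas": "-0.62 -2.4 0 0 0; -1.24 -4.8 0 0 0; -1.24 -4.8 0 0 0; -1.24 -4.8 0 0 0; -1.24 -4.8 0 0 0"}}

```text
time_s: 2.05
position: [0.3206, 0.3285, 0.3029]
eef_rot: [0.0, -0.101, 0.995, 0.0]
contact_force: [0.3, -0.0, 0.0]
gripper_width: 0.003
```

{"op": "step_arm", "data": {"deltas": "-1.24 -4.8 0 0 0; -1.24 -4.8 0 0 0; -1.24 -4.8 0 0 0; -1.24 -4.8 0 0 0; -1.24 -4.8 0 0 0"}}

```text
time_s: 2.68
position: [0.4296, 0.1057, 0.3031]
eef_rot: [0.001, -0.101, 0.995, -0.0]
contact_force: [-0.2, 0.3, 1.2]
gripper_width: 0.004
```

{"op": "step_arm", "data": {"deltas": "-1.24 -4.8 0.5 0 0; -1.24 -4.8 2 0 0; -1.24 -4.8 4 0 0; -1.24 -4.8 4 0 0; -1.24 -4.4 4 0 0"}}

```text
time_s: 3.3
position: [0.5371, -0.1117, 0.1584]
eef_rot: [0.001, -0.1, 0.995, -0.0]
contact_force: [0.7, -0.3, 0.4]
gripper_width: 0.004
```

Run:
```python
from h import *
from rig import *
g=loc([.5352,-.1368,0],.2,[.012,0,.150]);goto(g,101.45)
s=read_state(); M=toolR(s)
ims=[]
for n,k in(("top",5),("side",4)):
    c=camera(n)
    pt=s["position"]+M@[0,0,.064]; uv=proj(n,pt)[0]; print(n,uv.round(1))
    x,y=[int(v) for v in proj(n,[.535,-.137,.043])[0]]
    w,h=(78,98) if n=="top" else (95,110)
    y0=y-h//2-(20 if n=="side" else 0); x0=x-w//2
    i=cv2.resize(c["img"][y0:y0+h,x0:x0+w],None,fx=k,fy=k,interpolation=cv2.INTER_CUBIC)
    print(n,"offset",x0,y0); ims.append(np.vstack([i,np.zeros((500-i.shape[0],i.shape[1],3),np.uint8)]))
cv2.imwrite("pics/press.png",np.hstack(ims))
```

```text
t 3.3 pos [ 0.5371 -0.1117  0.1584] yang 101.53 tilt [ 0.0012 -0.0005] F [ 0.7 -0.3  0.4] g 0.004
turn 0.08 shift before turn [-0.51 -2.42  0.84] after turn [-0.52 -2.42  0.84]
top [350.2 271.5]
top offset 322 225
side [274.  247.1]
side offset 229 205
```

View pics/press.png

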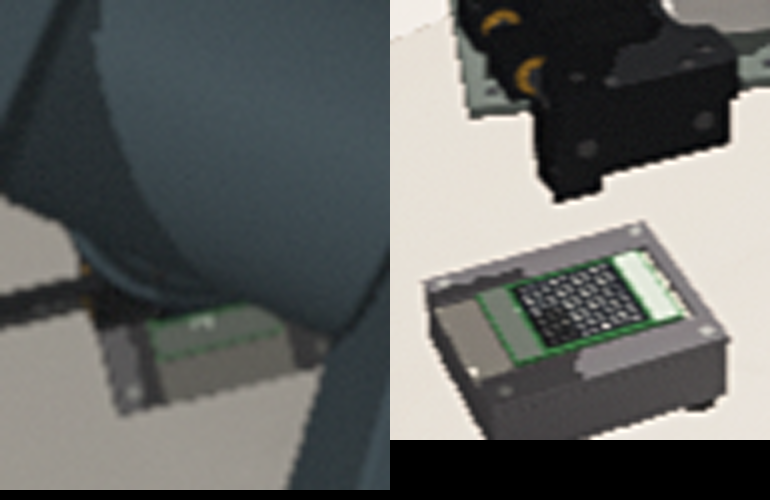

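The side view shows the closed fingers above the dock, with the tip at crop (575,195). Glass and front opening are visible, and the top camera is blocked by the arm. Next I centre the tip and descend.

Run:
```python
from h import *
from rig import *
g=loc([.5352,-.1368,0],.2,[.012,0,.112]);goto(g,101.45)
```

```text
t 3.4 pos [ 0.5349 -0.1126  0.1534] yang 101.34 tilt [-0.008   0.0028] F [0.3 0.8 0.7] g 0.002
turn -0.11 shift before turn [-0.79 -2.4   4.13] after turn [-0.78 -2.4   4.13]
```

{"op": "step_arm", "data": {"deltas": "-0.2 -0.8 0.7 0 0; -0.3 -0.8 0.7 0 0; -0.3 -0.8 0.7 0 0; 0 0 0.8 0 0; 0 0 0.8 0 0"}}

```text
time_s: 4.03
position: [0.5489, -0.1315, 0.122]
eef_rot: [0.0, -0.101, 0.995, -0.0]
contact_force: [0.4, -0.1, 0.5]
gripper_width: 0.008
```

{"op": "step_arm", "data": {"deltas": "0 0 0.1 0 0; 0 0 0.1 0 0; 0 0 0.1 0 0; 0 0 0 0 0; 0 0 0 0 0"}}

```text
time_s: 4.65
position: [0.549, -0.1318, 0.1194]
eef_rot: [0.0, -0.101, 0.995, -0.0]
contact_force: [0.7, -0.2, -0.2]
gripper_width: 0.005
```

{"op": "step_arm", "data": {"deltas": "0.2 -0.2 0.3 0 0; 0 0 0.3 0 0; 0 0 0.2 0 0; 0 0 0 0 0; 0 0 0 0 0"}}

```text
time_s: 5.28
position: [0.5474, -0.1341, 0.1112]
eef_rot: [-0.0, -0.101, 0.995, -0.0]
contact_force: [0.0, 0.0, 0.3]
gripper_width: 0.007
```

{"op": "step_arm", "data": {"deltas": "0 0 0.1 0 0; 0 0 0.1 0 0; 0 0 0.1 0 0; 0 0 0 0 0; 0 0 0 0 0"}}

```text
time_s: 5.9
position: [0.5474, -0.1342, 0.1082]
eef_rot: [0.0, -0.101, 0.995, -0.0]
contact_force: [-0.8, -1.2, 0.6]
gripper_width: 0.003
```

Steps are now 0.5 mm, watching the force.

{"op": "step_arm", "data": {"deltas": "0 0 0.05 0 0; 0 0 0.05 0 0; 0 0 0.05 0 0; 0 0 0 0 0; 0 0 0 0 0"}}

```text
time_s: 6.52
position: [0.5474, -0.1342, 0.1067]
eef_rot: [-0.0, -0.101, 0.995, 0.0]
contact_force: [-0.3, -0.4, -0.9]
gripper_width: 0.004
```

{"op": "step_arm", "data": {"deltas": "0 0 0.05 0 0; 0 0 0.05 0 0; 0 0 0.05 0 0; 0 0 0 0 0; 0 0 0 0 0"}}

```text
time_s: 7.15
position: [0.5474, -0.1342, 0.106]
eef_rot: [-0.0, -0.101, 0.995, -0.0]
contact_force: [-3.4, 0.9, 7.4]
gripper_width: 0.004
```

{"op": "step_arm", "data": {"deltas": "0.1 0 -0.01 0 0; 0.3 0 0 0 0; 0.4 0 0 0 0; 0.4 0 0 0 0; 0.3 0 0 0 0"}}

```text
time_s: 7.78
position: [0.5331, -0.1376, 0.106]
eef_rot: [0.001, -0.101, 0.995, -0.0]
contact_force: [2.6, 0.4, 5.7]
gripper_width: 0.005
```

{"op": "step_arm", "data": {"deltas": "0.3 0 0 0 0; 0.4 0 0 0 0; 0.4 0 0 0 0; 0.4 0 0 0 0; 0 0 0 0 0"}}

```text
time_s: 8.4
position: [0.5182, -0.1406, 0.106]
eef_rot: [0.001, -0.101, 0.995, -0.0]
contact_force: [0.7, 0.5, 6.1]
gripper_width: 0.006
```

```bash
cat > look.py <<'E'
import sys
from h import *
from rig import *
def look(name,P,n="side",w=130,h=100,k=6,dy=0):
    c=camera(n); x,y=[int(v) for v in proj(n,P)[0]]; x0,y0=x-w//2,y-h//2+dy
    cv2.imwrite(f"pics/{name}.png",cv2.resize(c["img"][y0:y0+h,x0:x0+w],None,fx=k,fy=k,interpolation=cv2.INTER_CUBIC)); print(name,"offset",x0,y0,"scale",k); return c
E
python3 - <<'E'
from look import *
goto([0,0,0])
look("slide1",[.51,-.142,.043])
for z in regions_of("glass","side"):
    print(z["p"],np.round(np.array(z["box"])*[640,480,640,480],1))
E
```

```text
t 8.4 pos [ 0.5182 -0.1406  0.106 ] yang 101.56 tilt [ 0.0013 -0.0008] F [0.7 0.5 6.1] g 0.006
turn 0 shift before turn [47.96 24.17 10.52] after turn [47.96 24.17 10.52]
slide1 offset 196 234 scale 6
0.95 [346.8 283.8 405.5 330. ]
0.87 [233.3 277.3 283.3 302. ]
0.59 [269.1 340.7 344.8 393.6]
```

View pics/slide1.png

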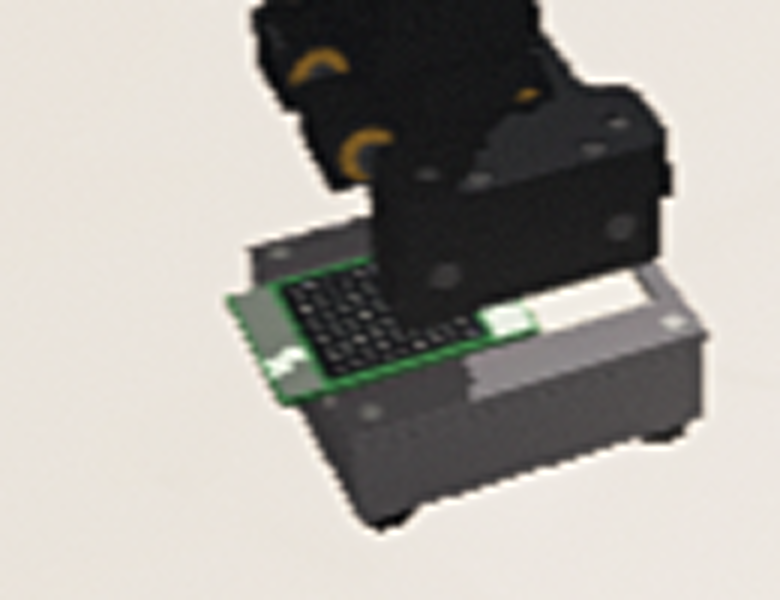

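The glass has followed the finger. Its front corners are at crop (228,300) and (287,402), its rear corner at (535,328), and it now overhangs the dock's front edge. Calculating the overhang.

```bash
cat >> h.py <<'E'
def fit3(obs,x0,z):
    def res(p):
        Rz=R.from_euler('z',p[2]).as_matrix()
        return np.concatenate([(proj(n,Rz@np.array(L)+[p[0],p[1],z])[0]-[u,v]) for n,u,v,L in obs])
    s=least_squares(res,x0,loss='soft_l1',x_scale=[.01,.01,.1]); return s.x,res(s.x).reshape(-1,2)
E
python3 - <<'E'
import fit0
from h import *
m=1e-3
p,r=fit3(fit0.dock,[.53,-.14,.2],-.001); print("dock",p.round(4),r.round(1).tolist())
q,r=fit3(fit0.gl,[.53,-.14,.2],.039); print("glass0",q.round(4),r.round(1).tolist())
f=lambda l:fit0.T(l,196,234,6,"side")
g,r=fit3(f([(228,300,(-37.5,25,3)),(287,402,(-37.5,-25,3)),(535,328,(37.5,-25,3))]),[.505,-.14,.2],.039); print("glass1",g.round(4),r.round(1).tolist())
d,r=fit3(f([(247,248,(-52,45,42.6)),(708,333,(52,-45,42.6)),(640,262,(44,-26.5,40))]),[.53,-.14,.2],-.001); print("dock1",d.round(4),r.round(1).tolist())
for G,D in((q,p),(g,d),(g,p)):
    L=R.from_euler('z',-D[2]).apply([G[0]-D[0],G[1]-D[1],0]); print("glass in dock",(L*1000).round(1),"overhang",round(-52-(L[0]*1000-37.5),1))
E
```

```text
dock [ 0.5318 -0.1361 -0.0014  0.2017] 11.56
[[-0.7, 0.1], [0.6, -1.0], [0.2, 0.8], [-0.5, 0.1], [-0.4, 0.1], [0.6, -0.0], [0.3, -1.0], [-0.3, 1.1]]
glass [ 0.5352 -0.1368  0.0404  0.1982] 11.36
[[-0.1, 0.9], [-0.2, -0.5], [0.5, 0.4], [-0.3, 0.2], [-0.3, -0.5], [0.6, -0.1], [0.6, -0.3], [-0.1, 0.8]]
stage [ 0.5814  0.1323 -0.0045 -0.0296] -1.7
[[-0.8, -1.2], [0.4, -1.0], [0.3, 0.9], [-0.8, 1.0], [-0.2, 0.2], [0.2, -0.0], [0.4, 0.2], [0.3, -0.0], [0.1, 0.2], [-0.2, -0.3], [-0.7, -0.2], [-0.8, 0.7], [-1.3, 1.5], [1.6, 0.9], [-2.1, -2.5], [2.6, -2.1], [-0.8, 1.5], [1.0, 1.4]]
dock [ 0.5318 -0.1362  0.2029] [[-0.6, 0.1], [0.7, -1.1], [0.3, 0.8], [-0.4, 0.1], [-0.4, 0.0], [0.5, -0.2], [0.3, -1.2], [-0.3, 1.0]]
glass0 [ 0.5353 -0.1364  0.1963] [[-0.3, 0.9], [-0.4, -0.5], [0.1, 0.5], [-0.6, 0.1], [-0.2, -0.0], [0.7, 0.4], [0.7, 0.2], [-0.1, 1.3]]
glass1 [ 0.5059 -0.1417  0.2215] [[-0.5, -0.4], [-0.4, 0.5], [1.6, -0.2]]
dock1 [ 0.5309 -0.135   0.2177] [[-1.1, -0.5], [-0.2, -0.9], [2.0, 7.1]]
glass in dock [ 3.3 -0.9  0. ] overhang -17.8
glass in dock [-25.8  -1.2   0. ] overhang 11.3
glass in dock [-26.5  -0.2   0. ] overhang 12.0
```

{"op": "step_arm", "data": {"deltas": "0.2 0 0 0 0; 0.5 0 0 0 0; 0.5 0 0 0 0; 0.4 0 0 0 0; 0.2 0 0 0 0"}}

```text
time_s: 9.12
position: [0.5007, -0.1442, 0.106]
eef_rot: [0.001, -0.101, 0.995, -0.0]
contact_force: [3.3, 0.8, 6.3]
gripper_width: 0.0
```

{"op": "step_arm", "data": {"deltas": "0 0 0 0 0; 0 0 -0.1 0 0; 0 0 -0.5 0 0; 0 0 -2 0 0; 0 0 -3 0 60"}}

```text
time_s: 9.75
position: [0.499, -0.1432, 0.1607]
eef_rot: [-0.002, -0.101, 0.995, 0.001]
contact_force: [-0.3, -0.5, 0.3]
gripper_width: 0.098
```

Run:
```python
from look import *
goto([0,0,0])
look("slide2",[.49,-.145,.043])
```

```text
t 9.75 pos [ 0.499  -0.1432  0.1607] yang 101.56 tilt [-0.0035  0.0018] F [-0.3 -0.5  0.3] g 0.098
turn 0 shift before turn [45.97 23.99 16.27] after turn [45.97 23.99 16.27]
slide2 offset 185 237 scale 6
```

View pics/slide2.png

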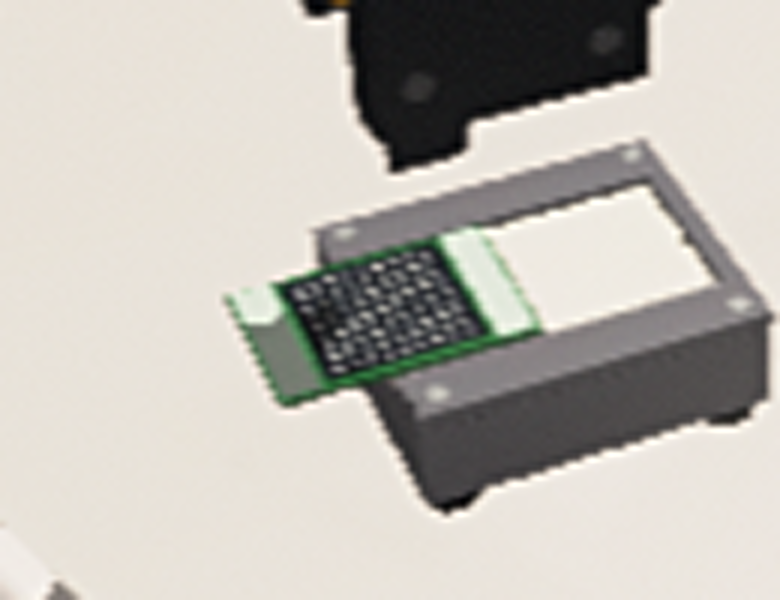

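The glass overhangs about a third: front corners at (226,297) and (287,405), rear corners at (541,328) and (482,230). Dock corners are at (313,232), (415,416), (770,315) and (642,143).

```bash
python3 - <<'E' | tail -7
import fit0
from h import *
f=lambda l:fit0.T(l,185,237,6,"side")
go=f([(226,297,(-37.5,25,3)),(287,405,(-37.5,-25,3)),(541,328,(37.5,-25,3)),(482,230,(37.5,25,3))])
g,r=fit3(go,[.49,-.14,.2],.039); print("glass2",g.round(4),r.round(1).tolist())
d,r=fit3(f([(313,232,(-52,45,42.6)),(415,416,(-52,-45,42.6)),(770,315,(52,-45,42.6)),(642,143,(52,45,42.6))]),[.53,-.14,.2],-.001); print("dock2",d.round(4),r.round(1).tolist())
D=[.5318,-.1362,.2020]
for q in (D,d):
    L=R.from_euler('z',-q[2]).apply([g[0]-q[0],g[1]-q[1],0]); print("glass in dock",(L*1000).round(1),"overhang",round(-52-(L[0]*1000-37.5),1))
G=loc([D[0],D[1],0],D[2],[-.0445,0,0]); print("pred glass",G)
T=loc([D[0],D[1],0],D[2],[-.052-.014,0,.160]); print(T)
goto(T,np.degrees(D[2])+90)
E
```

```text
dock2 [ 0.5309 -0.1367  0.2089] [[-0.9, -0.5], [-0.2, 1.1], [0.6, -0.0], [0.4, -0.8]]
glass in dock [-45.1  -0.6   0. ] overhang 30.6
glass in dock [-44.1   0.    0. ] overhang 29.6
pred glass [ 0.48820481 -0.14512799  0.        ]
[ 0.46714196 -0.14944152  0.16      ]
t 9.8 pos [ 0.5013 -0.1443  0.1652] yang 101.58 tilt [ 0.0025 -0.0016] F [3.3 0.5 3.2] g 0.139
turn 0.01 shift before turn [3.46 0.18 0.51] after turn [3.46 0.18 0.51]
```

{"op": "step_arm", "data": {"deltas": "0.6 0.1 0 0 80; 0.9 0.1 0 0 80; 1.0 0 0 0 80; 1.0 0 0 0 80; 0 0 0 0 80"}}

```text
time_s: 10.42
position: [0.4647, -0.1489, 0.161]
eef_rot: [-0.0, -0.1, 0.995, 0.0]
contact_force: [0.2, -0.1, -0.2]
gripper_width: 0.706
```

{"op": "step_arm", "data": {"deltas": "0 0 0.5 0 80; 0 0 0.7 0 80; 0 0 0.7 0 80; 0 0 0.7 0 80; 0 0 0 0 80"}}

```text
time_s: 11.05
position: [0.4652, -0.1485, 0.1345]
eef_rot: [-0.001, -0.101, 0.995, 0.001]
contact_force: [0.5, 0.2, -0.1]
gripper_width: 0.801
```

```bash
python3 - <<'E' | tail -4
from look import *
goto([.46716,-.14944,.086],101.57)
E
```

```text
t 11.05 pos [ 0.4652 -0.1485  0.1345] yang 101.57 tilt [-0.0015  0.0009] F [ 0.5  0.2 -0.1] g 0.801
turn 0.0 shift before turn [-0.18 -0.14  4.84] after turn [-0.18 -0.14  4.84]
```

{"op": "step_arm", "data": {"deltas": "-0.1 -0.05 0.8 0 80; -0.1 -0.05 0.9 0 80; 0 -0.05 1.0 0 80; 0 0 1.0 0 80; 0 0 0.8 0 80"}}

```text
time_s: 11.68
position: [0.4677, -0.1498, 0.0894]
eef_rot: [-0.0, -0.101, 0.995, 0.0]
contact_force: [-0.3, 0.4, -0.3]
gripper_width: 0.801
```

{"op": "step_arm", "data": {"deltas": "0 0 0.35 0 80; 0 0 0 0 66; 0 0 0 0 66; 0 0 0 0 66; 0 0 0 0 66"}}

```text
time_s: 12.3
position: [0.468, -0.15, 0.0871]
eef_rot: [0.0, -0.101, 0.995, -0.0]
contact_force: [-0.2, 0.2, 0.1]
gripper_width: 0.659
```

```bash
python3 - <<'E' | tail -4
from look import *
goto([.46716,-.14944,.086],101.57)
look("pre",[.48,-.147,.05],dy=-10)
E
```

```text
t 12.3 pos [ 0.468  -0.15    0.0871] yang 101.57 tilt [ 0.0004 -0.0003] F [-0.2  0.2  0.1] g 0.659
turn -0.0 shift before turn [0.07 0.07 0.11] after turn [0.07 0.07 0.11]
pre offset 178 226 scale 6
```

View pics/pre.png

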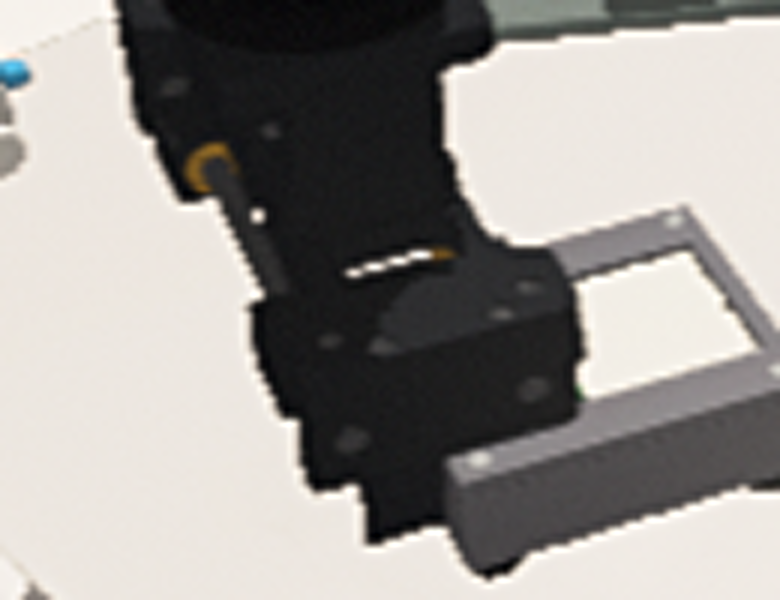

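View blocked by the gripper (finger at (400,500) beside the dock front corner (450,465)); I close in stages, guided by the force readings.

{"op": "step_arm", "data": {"deltas": "0.05 0.05 0.1 0 66; 0 0 0 0 63; 0 0 0 0 61; 0 0 0 0 60; 0 0 0 0 60"}}

```text
time_s: 12.98
position: [0.4673, -0.1495, 0.0858]
eef_rot: [-0.0, -0.101, 0.995, 0.0]
contact_force: [-0.2, -0.4, -0.2]
gripper_width: 0.599
```

{"op": "step_arm", "data": {"deltas": "0 0 0 0 59; 0 0 0 0 59; 0 0 0 0 58; 0 0 0 0 58; 0 0 0 0 58"}}

```text
time_s: 13.6
position: [0.4673, -0.1495, 0.0858]
eef_rot: [0.0, -0.101, 0.995, -0.0]
contact_force: [-0.2, 0.1, 1.0]
gripper_width: 0.581
```

{"op": "step_arm", "data": {"deltas": "0 0 0 0 56; 0 0 0 0 50; 0 0 0 0 40; 0 0 0 0 30; 0 0 0 0 30"}}

```text
time_s: 14.22
position: [0.4673, -0.1495, 0.0858]
eef_rot: [-0.0, -0.101, 0.995, 0.0]
contact_force: [-0.8, 0.4, 0.7]
gripper_width: 0.557
```

{"op": "step_arm", "data": {"deltas": "0 0 -0.2 0 30; 0 0 -0.5 0 30; 0 0 -1.0 0 30; 0 0 -2 0 30; 0 0 -2.5 0 30"}}

```text
time_s: 14.85
position: [0.4671, -0.1494, 0.1487]
eef_rot: [-0.0, -0.101, 0.995, 0.0]
contact_force: [-0.9, -0.1, -0.2]
gripper_width: 0.554
```

```bash
python3 - <<'E' | tail -12
import fit0
from look import *
for z in(0,-.001,-.002,-.003,-.004):
    p,r=fit3(fit0.st,[.58,.132,0],z); print(z,p.round(4),np.abs(r).mean().round(2))
p,r=fit3(fit0.st,[.58,.132,0],-.002);print(r.round(1).tolist())
look("lift",[.48,-.147,.08],dy=0)
T=loc([p[0],p[1],0],p[2],[-.030-.0215,0,.16]);print(T)
goto(T,90+np.degrees(p[2]))
E
```

```text
stage [ 0.5814  0.1323 -0.0045 -0.0296] -1.7
[[-0.8, -1.2], [0.4, -1.0], [0.3, 0.9], [-0.8, 1.0], [-0.2, 0.2], [0.2, -0.0], [0.4, 0.2], [0.3, -0.0], [0.1, 0.2], [-0.2, -0.3], [-0.7, -0.2], [-0.8, 0.7], [-1.3, 1.5], [1.6, 0.9], [-2.1, -2.5], [2.6, -2.1], [-0.8, 1.5], [1.0, 1.4]]
0 [ 0.5809  0.1308 -0.0295] 0.88
-0.001 [ 0.5811  0.1312 -0.0291] 0.84
-0.002 [ 0.5812  0.1316 -0.0287] 0.82
-0.003 [ 0.5814  0.1319 -0.0284] 0.83
-0.004 [ 0.5815  0.1322 -0.0283] 0.84
[[-0.8, -1.4], [0.6, -1.2], [0.5, 0.9], [-0.7, 1.1], [-0.2, 0.1], [0.3, -0.2], [0.4, 0.1], [0.4, -0.2], [0.2, 0.2], [-0.2, -0.3], [-0.6, -0.3], [-0.9, -0.1], [-1.4, 0.7], [1.6, 0.1], [-2.1, -3.3], [2.6, -3.0], [-0.9, 0.6], [1.0, 0.5]]
lift offset 177 221 scale 6
[0.52974847 0.13306966 0.16      ]
t 14.9 pos [ 0.469  -0.1504  0.1521] yang 101.58 tilt [ 0.0042 -0.0026] F [ 2.3 -0.6  1.5] g 0.553
turn 13.22 shift before turn [-11.65  26.54  -0.84] after turn [-5.27 28.5  -0.84]
```

View pics/lift.png

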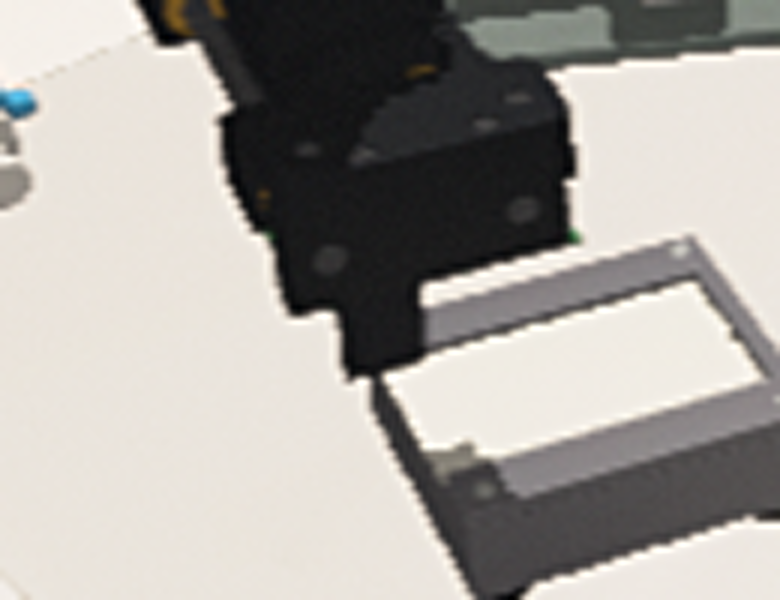

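Glass lifted and hanging level (green corners at (270,237) and (575,237)). Now to the stage.

{"op": "step_arm", "data": {"deltas": "0 0 -0.2 6.6 30; 0 0.5 -0.2 6.6 30; -0.3 1.5 -0.2 0 30; -0.5 2.5 -0.2 0 30; -0.5 3.0 -0.2 0 30"}}

```text
time_s: 15.52
position: [0.4821, -0.0738, 0.158]
eef_rot: [0.0, 0.013, 1.0, 0.0]
contact_force: [-0.4, -0.5, -1.0]
gripper_width: 0.554
```

{"op": "step_arm", "data": {"deltas": "-0.6 3.5 0 0 30; -0.6 3.5 0 0 30; -0.6 3.5 0 0 30; -0.6 3.5 0 0 30; -0.6 3.0 0 0 30"}}

```text
time_s: 16.15
position: [0.5166, 0.0963, 0.1578]
eef_rot: [0.0, 0.012, 1.0, 0.0]
contact_force: [-0.2, 0.5, -0.9]
gripper_width: 0.548
```

```bash
python3 - <<'E' | tail -2
from look import *
p=[.5812,.1316,-.0287]
T=loc([p[0],p[1],0],p[2],[-.030-.0215,0,.16]);
goto(T,90+np.degrees(p[2]))
E
```

```text
t 16.15 pos [0.5166 0.0963 0.1578] yang 88.58 tilt [0.0001 0.0002] F [-0.2  0.5 -0.9] g 0.548
turn 0.22 shift before turn [-1.22  3.71 -0.21] after turn [-1.21  3.71 -0.21]
```

{"op": "step_arm", "data": {"deltas": "-0.2 0.6 0.5 0.2 30; -0.3 0.9 1 0 30; -0.3 0.9 1.4 0 30; -0.3 0.8 1.4 0 30; -0.1 0.5 1.3 0 30"}}

```text
time_s: 16.77
position: [0.5297, 0.1309, 0.1004]
eef_rot: [-0.001, 0.016, 1.0, -0.0]
contact_force: [-0.4, -0.5, -0.2]
gripper_width: 0.553
```

{"op": "step_arm", "data": {"deltas": "0 0 0 0 30; 0 0 0 0 30; 0 0 0 0 30; 0 0 0 0 30; 0 0 0 0 30"}}

```text
time_s: 17.4
position: [0.5301, 0.1307, 0.1022]
eef_rot: [0.0, 0.016, 1.0, 0.0]
contact_force: [-0.3, -0.5, 0.2]
gripper_width: 0.548
```

```bash
python3 - <<'E' | tail -12
from look import *
p=[.5812,.1316,-.0287]
T=loc([p[0],p[1],0],p[2],[-.030-.0215,0,.10]);
goto(T,90+np.degrees(p[2]))
P=loc([p[0],p[1],0],p[2],[0.01,0,.05])
a=look("a","%s"and P,"side",100,75,8); b=look("b",P,"top",90,90,4)
A=cv2.imread("pics/a.png");B=cv2.imread("pics/b.png")
A=cv2.resize(A,(533,400),interpolation=cv2.INTER_AREA);B=cv2.resize(B,(267,267))
B=np.vstack([B,np.zeros((133,267,3),np.uint8)]);cv2.imwrite("pics/ab.png",np.hstack([A,B]))
E
```

```text
t 17.4 pos [0.5301 0.1307 0.1022] yang 88.16 tilt [ 0.0006 -0.    ] F [-0.3 -0.5  0.2] g 0.548
turn -0.2 shift before turn [0.04 0.24 0.22] after turn [0.04 0.24 0.22]
a offset 231 160 scale 8
b offset 179 204 scale 4
```

View pics/ab.png

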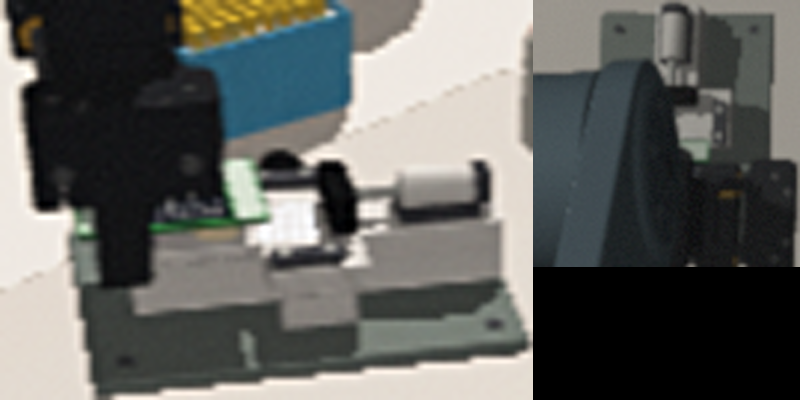

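Glass sits level over the beam, its far end at side crop (265,215) about 70 px short of the jaw at (335,195); rails at (305,255). Going closer and lower, then a zoomed look for lateral alignment.

{"op": "step_arm", "data": {"deltas": "-0.2 0.1 0.2 -0.2 30; -0.4 0.1 0.2 0 30; -0.5 0.04 0.2 0 30; -0.5 0 0.2 0 30; -0.2 0 0.15 0 30"}}

```text
time_s: 18.12
position: [0.5484, 0.1326, 0.0921]
eef_rot: [0.0, 0.014, 1.0, 0.0]
contact_force: [-0.3, -0.5, 0.2]
gripper_width: 0.553
```

{"op": "step_arm", "data": {"deltas": "0 0 0 0 30; 0 0 0 0 30; 0 0 0 0 30; 0 0 0 0 30; 0 0 0 0 30"}}

```text
time_s: 18.75
position: [0.5479, 0.1326, 0.0924]
eef_rot: [0.0, 0.014, 1.0, 0.0]
contact_force: [-0.1, -0.3, 0.4]
gripper_width: 0.553
```

```bash
python3 - <<'E' | tail -22
from look import *
s=read_state(); M=toolR(s)
goto([0,0,0])
y=M[:,1]; x=-M[:,0]; c=s["position"]+x*.0215+np.array([0,0,-.0453+.0015])
p=[.5812,.1316,-.0287]; S=[p[0],p[1],-.002]
D=R.from_euler('z',-p[2]).apply(c-[0,0,.003]-S); print("glass centre in stage (mm), robot based",(D*1000).round(1))
def pts():
    o={}
    for a in(-1,1):
        for b in(-1,1): o["g%+d%+d"%(a,b)]=c+x*.0375*a+y*.025*b
    for b in(-1,1):
        o["rail5%+d"%b]=loc(S,p[2],[.005,.027*b,.0445]); o["rail35%+d"%b]=loc(S,p[2],[.035,.027*b,.0445]); o["bar44%+d"%b]=loc(S,p[2],[.044,.039*b,.04])
        o["jawtop%+d"%b]=loc(S,p[2],[.0315,.017*b,.058])
    return o
O=pts()
A=camera("side")["img"];B=camera("top")["img"]
sx,sy=272,182; tx,ty=210,218
a=cv2.resize(A[sy:sy+40,sx:sx+40],(400,400),interpolation=cv2.INTER_CUBIC)
b=cv2.resize(B[ty:ty+40,tx:tx+40],(400,400),interpolation=cv2.INTER_CUBIC)
b=cv2.convertScaleAbs(b,alpha=1.6,beta=0)
cv2.imwrite("pics/near.png",np.hstack([a,b]))
for k,v in O.items():
    ps=(proj("side",v)[0]-[sx,sy]+.5)*10; pt=(proj("top",v)[0]-[tx,ty]+.5)*10+[400,0]
    print(k,ps.round(0),pt.round(0))
E
```

```text
t 18.75 pos [0.5479 0.1326 0.0924] yang 88.36 tilt [0.0001 0.    ] F [-0.1 -0.3  0.4] g 0.553
turn 0 shift before turn [ 54.39 -14.82   9.23] after turn [ 54.39 -14.82   9.23]
glass centre in stage (mm), robot based [-11.8   0.1  47.6]
g-1-1 [-169.  250.] [667. 622.]
g-1+1 [-193.  136.] [412. 621.]
g+1-1 [189. 216.] [682. 243.]
g+1+1 [151. 104.] [430. 243.]
rail5-1 [ 93. 255.] [694. 351.]
rail35-1 [234. 242.] [700. 203.]
bar44-1 [287. 284.] [765. 163.]
jawtop-1 [209. 164.] [636. 208.]
rail5+1 [ 56. 133.] [423. 350.]
rail35+1 [192. 121.] [430. 202.]
bar44+1 [224. 109.] [379. 162.]
jawtop+1 [182.  89.] [463. 207.]
```

View pics/near.png

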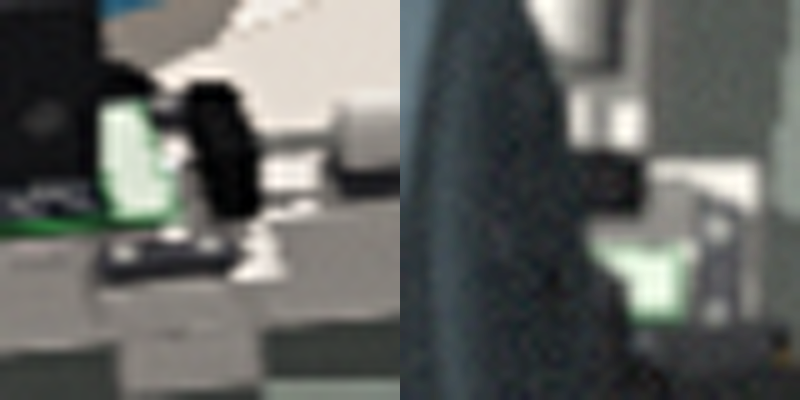

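Run:
```python
from h import *
t=cv2.imread("pics/top0.png").astype(float); n=cv2.imread("pics/near.png").astype(float)
b=n[5::10,405::10]/1.6   # ~ original 40x40 top crop at offset 210,218
np.set_printoptions(linewidth=250)
for r in(240,242,244,246,248,250): print(r,"top0 gray",t[r,204:250].mean(1).round(0).astype(int))
print("cols 232..249 now: G / R")
for r in(241,243,245,246,247,248): print(r,b[r-218,22:40,1].round().astype(int),b[r-218,22:40,2].round().astype(int))
p=[.5812,.1316,-.0287]
for z in(0,-.002):
  for xx in (.008,.014,.02,.026): print(z,xx,[proj("top",loc([p[0],p[1],z],p[2],[xx,yy,zz]))[0].round(2).tolist() for yy,zz in((.027,.0445),(-.027,.0445),(.039,.04),(-.039,.04))])
```

```text
240 top0 gray [ 80  80  71  68  76  95  92  67  50  67  84 110 129 122 116  95  73  73  73  69  64  64  62  64  63  62  62  64  62  63  71  74  77  76  74  69  75  93  82  57  59  59  50  46  49  48]
242 top0 gray [ 51  57  69  69  59  57  57  49  59 109 132 133 135 132 134 133 131 133 133 121 112 112 111  96  84 100 112 111 111 110  95  84 100 110 112  88  60  62  59  50  58  60  53  48  47  49]
244 top0 gray [ 92 106 109  89  58  51  49  44  60 110 133 132 131 132 133 131 134 132 132 133 133 133 133 133 131 132 134 133 134 132 132 132 133 134 133 103  58  49  50  48  57  61  51  49  46  48]
246 top0 gray [ 63  69  83  72  50  49  48  43  61 111 133 133 131 134 133 133 133 133 133 134 133 133 133 134 134 133 133 133 132 132 133 131 133 133 132 100  56  46  51  46  67  65  50  48  45  49]
248 top0 gray [ 49  48  58  58  69  83  70  43  68 111 131 132 131 131 131 130 130 132 131 131 132 132 131 132 132 133 133 133 132 132 130 130 131 131 117  80  63  73  64  45  64  65  47  50  51  47]
250 top0 gray [ 47  51  77  74  78  86  67  44  66 113 132 132 133 130 132 131 132 132 132 132 131 1
[... 958 characters left out ...]
7  65  83  71  51  76  74  55  56  56  54]
0 0.008 [[211.65, 250.89], [238.77, 250.98], [206.22, 251.21], [245.19, 251.33]]
0 0.014 [[211.8, 247.91], [238.88, 247.99], [206.37, 248.24], [245.3, 248.36]]
0 0.02 [[211.94, 244.93], [238.99, 245.01], [206.52, 245.28], [245.4, 245.4]]
0 0.026 [[212.08, 241.96], [239.1, 242.04], [206.67, 242.33], [245.5, 242.44]]
-0.002 0.008 [[211.9, 251.04], [238.96, 251.13], [206.48, 251.36], [245.36, 251.48]]
-0.002 0.014 [[212.04, 248.06], [239.07, 248.15], [206.63, 248.39], [245.47, 248.51]]
-0.002 0.02 [[212.19, 245.1], [239.18, 245.18], [206.78, 245.44], [245.57, 245.56]]
-0.002 0.026 [[212.33, 242.13], [239.29, 242.21], [206.93, 242.49], [245.67, 242.61]]
```

```bash
python3 - <<'E' | tail -8
import fit0
from h import *
o=[a for a in fit0.st if not(a[0]=="side" and abs(a[3][1])==.039)]
f=lambda l:fit0.T(l,231,160,16/3,"side")
o2=f([(100,383,(-70,-62,12)),(527,338,(106,-62,12)),(500,222,(104,-15,40)),(135,283,(-48,-15,40))])
for q in(o,o+o2):
    p,r=fitpose(q,[.58,.13,-.002,-.03]); print(p.round(4)); print(r[11:].round(1).tolist())
    for z in(0,-.002,-.004): p,r=fit3(q,[.58,.13,-.03],z); print(z,p.round(4),(r**2).mean().round(3))
E
```

```text
0 [ 0.581   0.131  -0.0283] 0.589
-0.002 [ 0.5813  0.1318 -0.0277] 0.524
-0.004 [ 0.5816  0.1324 -0.0273] 0.602
[ 0.5812  0.132  -0.0027 -0.023 ]
[[-1.1, 0.2], [-1.2, 0.9], [1.7, 0.1], [-0.8, 0.9], [0.9, 0.6], [-1.7, 1.7], [1.9, 1.0], [1.2, 0.5], [-0.8, -3.9]]
0 [ 0.581   0.131  -0.0258] 1.311
-0.002 [ 0.5813  0.1319 -0.0238] 1.147
-0.004 [ 0.5816  0.1326 -0.0222] 1.174
```

{"op": "step_arm", "data": {"deltas": "0 0.1 0 0 30; -0.1 0 0 0 30; -0.2 0 0 0 30; -0.1 0 0 0 30; 0 0 0 0 30"}}

```text
time_s: 19.48
position: [0.5521, 0.1335, 0.0923]
eef_rot: [0.0, 0.014, 1.0, -0.0]
contact_force: [-0.9, -0.3, -0.5]
gripper_width: 0.553
```

{"op": "step_arm", "data": {"deltas": "-0.1 0 0 0 30; -0.1 0 0 0 30; 0 0 0 0 30; 0 0 0 0 30; 0 0 0 0 30"}}

```text
time_s: 20.1
position: [0.5539, 0.1334, 0.0923]
eef_rot: [-0.0, 0.014, 1.0, -0.0]
contact_force: [1.1, 1.1, -0.3]
gripper_width: 0.55
```

{"op": "step_arm", "data": {"deltas": "-0.1 0 0 0 30; 0 0 0 0 30; 0 0 0 0 30; 0 0 0 0 30; 0 0 0 0 30"}}

```text
time_s: 20.72
position: [0.555, 0.1334, 0.0923]
eef_rot: [-0.0, 0.014, 1.0, -0.0]
contact_force: [-0.6, 0.3, -0.8]
gripper_width: 0.554
```

{"op": "step_arm", "data": {"deltas": "-0.1 0 0 0 30; 0 0 0 0 30; 0 0 0 0 30; 0 0 0 0 30; 0 0 0 0 30"}}

```text
time_s: 21.35
position: [0.5558, 0.1334, 0.0922]
eef_rot: [-0.0, 0.014, 1.0, 0.0]
contact_force: [-2.8, -0.1, -0.1]
gripper_width: 0.552
```

Contact with the jaw at TCP x ≈ 0.5555 (force −2.8 N). Pushing 8 mm further.

{"op": "step_arm", "data": {"deltas": "-0.1 0 0 0 30; -0.1 0 0 0 30; -0.1 0 0 0 30; -0.1 0 0 0 30; 0 0 0 0 30"}}

```text
time_s: 21.98
position: [0.5598, 0.1333, 0.0922]
eef_rot: [-0.0, 0.014, 1.0, 0.0]
contact_force: [-3.4, 0.1, -0.1]
gripper_width: 0.55
```

{"op": "step_arm", "data": {"deltas": "-0.1 0 0 0 30; -0.1 0 0 0 30; -0.1 0 0 0 30; -0.1 0 0 0 30; 0 0 0 0 30"}}

```text
time_s: 22.6
position: [0.5638, 0.1332, 0.0922]
eef_rot: [-0.0, 0.014, 1.0, 0.0]
contact_force: [-3.8, 1.7, 0.3]
gripper_width: 0.547
```

Run:
```python
from look import *
F=[]
for i in range(10):
    c=camera("side"); F.append(read_state()["contact_force"])
print(np.mean(F,0).round(2),np.std(F,0).round(2)); cv2.imwrite("pics/pushed.png",c["img"]); goto([0,0,0])
```

```text
[-4.97  0.58 -0.2 ] [0.5  0.55 0.53]
t 23.1 pos [0.5638 0.1332 0.0922] yang 88.37 tilt [-0.0005 -0.    ] F [-4.8  0.  -0.2] g 0.547
turn 0 shift before turn [ 55.97 -14.92   9.25] after turn [ 55.97 -14.92   9.25]
```

Mean force is 4.97 N, so jaw travel is about 8.2 mm and the near end clears the stop by about 2 mm. Lowering.

{"op": "step_arm", "data": {"deltas": "0 0 0.1 0 30; 0 0 0.1 0 30; 0 0 0.1 0 30; 0 0 0 0 30; 0 0 0 0 30"}}

```text
time_s: 23.72
position: [0.5641, 0.1331, 0.0895]
eef_rot: [0.0, 0.014, 1.0, -0.0]
contact_force: [-5.0, -0.3, 0.8]
gripper_width: 0.548
```

{"op": "step_arm", "data": {"deltas": "0 0 0.05 0 30; 0 0 0.05 0 30; 0 0 0 0 30; 0 0 0 0 30; 0 0 0 0 30"}}

```text
time_s: 24.35
position: [0.5641, 0.1331, 0.0886]
eef_rot: [0.0, 0.014, 1.0, -0.0]
contact_force: [-4.3, -0.0, 1.2]
gripper_width: 0.548
```

{"op": "step_arm", "data": {"deltas": "0 0 0.05 0 30; 0 0 0.05 0 30; 0 0 0 0 30; 0 0 0 0 30; 0 0 0 0 30"}}

```text
time_s: 24.98
position: [0.5641, 0.1331, 0.0875]
eef_rot: [0.0, 0.014, 1.0, -0.0]
contact_force: [-4.4, 0.1, 1.7]
gripper_width: 0.552
```

{"op": "step_arm", "data": {"deltas": "0 0 0.05 0 30; 0 0 0.05 0 30; 0 0 0 0 30; 0 0 0 0 30; 0 0 0 0 30"}}

```text
time_s: 25.6
position: [0.5641, 0.1331, 0.0866]
eef_rot: [0.0, 0.014, 1.0, -0.0]
contact_force: [-5.9, 0.4, 1.9]
gripper_width: 0.548
```

{"op": "step_arm", "data": {"deltas": "0 0 0.05 0 30; 0 0 0.03 0 30; 0 0 0 0 30; 0 0 0 0 30; 0 0 0 0 30"}}

```text
time_s: 26.22
position: [0.5642, 0.1331, 0.086]
eef_rot: [0.0, 0.014, 1.0, -0.0]
contact_force: [-5.6, 0.6, 3.5]
gripper_width: 0.547
```

Run:
```python
from look import *
F=[];Q=[]
for i in range(5):
    c=camera("side"); s=read_state(); F.append(s["contact_force"]);Q.append(s["moment"])
print(np.mean(F,0).round(2),np.mean(Q,0).round(3)); goto([0,0,0])
```

```text
[-5.81  0.33  3.02] [ 0.023  0.794 -0.047]
t 26.48 pos [0.5642 0.1331 0.086 ] yang 88.36 tilt [ 0.0005 -0.0001] F [-5.4 -0.2  2.7] g 0.546
turn 0 shift before turn [ 56.02 -14.92   8.57] after turn [ 56.02 -14.92   8.57]
```

{"op": "step_arm", "data": {"deltas": "0 0 0.04 0 30; 0 0 0 0 30; 0 0 0 0 30; 0 0 0 0 30; 0 0 0 0 30"}}

```text
time_s: 27.1
position: [0.5642, 0.1331, 0.0858]
eef_rot: [0.0, 0.014, 1.0, -0.0]
contact_force: [-6.6, 0.8, 5.3]
gripper_width: 0.553
```

Run:
```python
from look import *
F=[];Q=[]
for i in range(5):
    c=camera("side"); t=camera("top"); s=read_state(); F.append(s["contact_force"]);Q.append(s["moment"])
print(np.mean(F,0).round(2),np.mean(Q,0).round(3)); goto([0,0,0])
A,B=c["img"],t["img"]
a=cv2.resize(A[180:224,256:311],(550,440),interpolation=cv2.INTER_CUBIC)
b=cv2.convertScaleAbs(cv2.resize(B[222:256,225:250],(250,340),interpolation=cv2.INTER_CUBIC),alpha=1.6)
b=np.vstack([b,np.zeros((100,250,3),np.uint8)]); cv2.imwrite("pics/seat.png",np.hstack([a,b]))
```

```text
[-6.34  0.11  4.58] [ 0.018  0.965 -0.056]
t 27.6 pos [0.5642 0.1331 0.0858] yang 88.37 tilt [ 0.0004 -0.0001] F [-6.4  0.1  4.8] g 0.555
turn 0 shift before turn [ 56.02 -14.91   8.56] after turn [ 56.02 -14.91   8.56]
```

{"op": "step_arm", "data": {"deltas": "0 0 -0.03 0 30; 0.05 0 0 0 30; 0.05 0 0 0 30; 0.05 0 0 0 30; 0 0 0 0 30"}}

```text
time_s: 28.22
position: [0.5629, 0.1332, 0.0858]
eef_rot: [0.001, 0.014, 1.0, -0.0]
contact_force: [-3.4, -0.5, 3.8]
gripper_width: 0.551
```

Run:
```python
from look import *
F=[]
for i in range(5):
    c=camera("side"); s=read_state(); F.append(s["contact_force"])
print(np.mean(F,0).round(2)); goto([0,0,0])
```

```text
[-2.98 -0.7   4.78]
t 28.48 pos [0.5629 0.1332 0.0858] yang 88.36 tilt [ 0.001 -0.   ] F [-2.7 -1.1  4.3] g 0.549
turn 0 shift before turn [ 55.9  -14.92   8.52] after turn [ 55.9  -14.92   8.52]
```

{"op": "step_arm", "data": {"deltas": "0.03 0 -0.02 0 30; 0.03 0 0 0 30; 0 0 0 0 30; 0 0 0 0 30; 0 0 0 0 30"}}

```text
time_s: 29.1
position: [0.5621, 0.1332, 0.0858]
eef_rot: [0.0, 0.014, 1.0, -0.0]
contact_force: [-2.2, -0.1, 4.6]
gripper_width: 0.55
```

Run:
```python
from look import *
F=[]
for i in range(5):
    c=camera("side"); s=read_state(); F.append(s["contact_force"])
print(np.mean(F,0).round(2)); goto([0,0,0])
```

```text
[-2.71 -0.26  4.6 ]
t 29.35 pos [0.5621 0.1332 0.0858] yang 88.36 tilt [ 0.0006 -0.    ] F [-2.6 -0.6  4.9] g 0.549
turn 0 shift before turn [ 55.81 -14.92   8.55] after turn [ 55.81 -14.92   8.55]
```

Glass is close to the stop on the seat with low forces, so I open gently.

{"op": "step_arm", "data": {"deltas": "0 0 0 0 57; 0 0 0 0 58; 0 0 0 0 60; 0 0 0 0 66; 0 0 0 0 72"}}

```text
time_s: 29.98
position: [0.5619, 0.1332, 0.0856]
eef_rot: [-0.0, 0.014, 1.0, -0.0]
contact_force: [-0.2, 0.8, 0.2]
gripper_width: 0.719
```

{"op": "step_arm", "data": {"deltas": "0 0 0 0 75; 0 0 0 0 75; 0 0 -0.2 0 75; 0 0 -0.6 0 75; 0 0 -1.0 0 75"}}

```text
time_s: 30.6
position: [0.5617, 0.1332, 0.104]
eef_rot: [-0.0, 0.014, 1.0, -0.0]
contact_force: [0.6, -0.4, -0.5]
gripper_width: 0.749
```

{"op": "step_arm", "data": {"deltas": "0.5 0 -2 0 75; 0.5 0 -3 0 75; 1 0 -4 0 75; 2 0 -4 0 75; 3 0 -3 0 75"}}

```text
time_s: 31.22
position: [0.4921, 0.1351, 0.2664]
eef_rot: [0.002, 0.014, 1.0, 0.0]
contact_force: [0.4, -0.2, 0.0]
gripper_width: 0.75
```

{"op": "step_arm", "data": {"deltas": "4 0 -1 0 75; 4 0 0 0 75; 4 0 0 0 75; 3 0 0 0 75; 0 0 0 0 75"}}

```text
time_s: 31.85
position: [0.3408, 0.1397, 0.2742]
eef_rot: [0.001, 0.014, 1.0, 0.0]
contact_force: [0.4, -1.1, 0.6]
gripper_width: 0.75
```

Run:
```python
from look import *
goto([0,0,0])
A=camera("side")["img"]
for n in("side","top"):
    if n=="top": B=camera("top")["img"]
    for q in("glass","vial","white_bottle","bench_timer"):
        print(n,q,[(round(d["p"],2),np.round(np.array(d["box"])*[640,480,640,480]).astype(int).tolist()) for d in search_frame(q,n)])
cv2.imwrite("pics/sideF.png",A);cv2.imwrite("pics/topF.png",B)
a=cv2.resize(A[183:228,240:310],(490,315),interpolation=cv2.INTER_CUBIC)
b=cv2.resize(B[217:285,205:249],(308,476),interpolation=cv2.INTER_CUBIC)
a=np.vstack([a,np.zeros((161,490,3),np.uint8)]); cv2.imwrite("pics/final.png",np.hstack([a,b]))
```

```text
t 31.85 pos [0.3408 0.1397 0.2742] yang 88.41 tilt [0.0018 0.0001] F [ 0.4 -1.1  0.6] g 0.75
turn 0 shift before turn [ 33.73 -14.92  27.36] after turn [ 33.73 -14.92  27.36]
side glass [(0.97, [342, 287, 405, 333]), (0.85, [258, 195, 295, 209]), (0.56, [267, 337, 347, 394])]
side vial [(0.59, [349, 224, 360, 246])]
side white_bottle [(0.94, [330, 158, 346, 189])]
side bench_timer [(0.68, [382, 344, 441, 384])]
top glass [(0.87, [356, 172, 410, 227]), (0.67, [409, 242, 460, 295]), (0.6, [215, 237, 236, 275]), (0.16, [333, 250, 388, 308])]
top vial []
top white_bottle [(0.64, [162, 166, 190, 193])]
top bench_timer [(0.82, [427, 178, 468, 220])]
```

View pics/final.png

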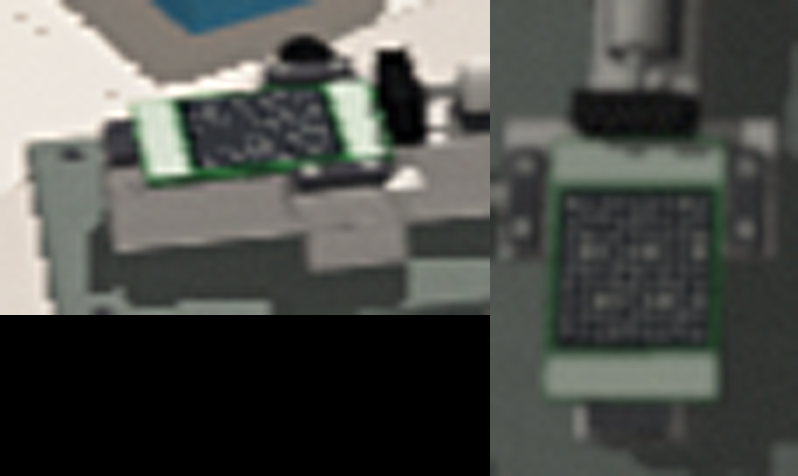

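Top: the glass lies between both rails (edges 553/725, rail inner edges about 543/727), its near end at v=400 directly in front of the fully visible dark stop (403–440), its far end at the jaw. Side: it lies flat on the seat. Quick numerical check, then hand in.

```bash
python3 - <<'E' | tail -5
import fit0
from h import *
q=fit0.T([(152,184,(-37.5,-25,3)),(133,103,(-37.5,25,3)),(392,155,(37.5,-25,3)),(375,80,(37.5,25,3))],240,183,7,"side")+fit0.T([(63,137,(37.5,25,3)),(235,138,(37.5,-25,3)),(227,400,(-37.5,-25,3)),(54,398,(-37.5,25,3))],205,217,7,"top")
p,r=fitpose(q,[.58,.13,.04,-.03]);print("glass",p.round(4),r.round(1).tolist())
L=R.from_euler('z',.0283).apply(p[:3]-[.5811,.1312,-.0005]);print("in stage mm",(L*1000).round(1),"dyaw",np.degrees(p[3]+.0283).round(2))
from rig import *
if np.abs(L[:2]).max()<.003 and abs(L[2]-.04)<.003: print("finish",finish_job())
E
```

```text
[[-0.8, -1.2], [0.4, -1.0], [0.3, 0.9], [-0.8, 1.0], [-0.2, 0.2], [0.2, -0.0], [0.4, 0.2], [0.3, -0.0], [0.1, 0.2], [-0.2, -0.3], [-0.7, -0.2], [-0.8, 0.7], [-1.3, 1.5], [1.6, 0.9], [-2.1, -2.5], [2.6, -2.1], [-0.8, 1.5], [1.0, 1.4]]
glass [ 0.5822  0.1317  0.039  -0.0276] [[-0.4, -0.2], [-0.3, -0.1], [0.8, 0.5], [-0.7, -0.0], [0.0, -0.1], [0.3, -0.2], [0.1, -0.3], [-0.5, -0.0]]
in stage mm [ 1.1  0.6 39.5] dyaw 0.04
the job is handed in; nothing more can be done
finish None
```

The calibration glass is on the stage seat between the side rails, held against the fixed stop by the spring jaw. I handed the job in after about 32 s of the 56 s.

**How it went:**
- **Dock:** I pressed on the glass at about 6–7 N and slid it out to about 30 mm of overhang. I then pinched it by its long sides, with no side load before the final closing.
- **Stage:** I pushed it about 8 mm into the spring jaw (about 5 N), lowered it to the seat, and eased it back toward the stop before letting go. The highest vertical force I read was about 5 N.

**Last checks:**
- **Position:** The camera fit puts the glass centre 1.1 mm (x) and 0.6 mm (y) from the seat centre, at seat height (39.5 mm against 40), turned 0.04° relative to the stage. That is within camera accuracy.
- **Held against the stop:** In the top view the stop is fully visible next to the near end, and the far end is at the jaw.
- **Other items:** The white bottle and timer were found where they started in both views. The vial was only found in the side view, in its original place, because the network missed it in the top view from the start.

**Not fully settled:**
- The stage height from the images (about 2 mm below the bench top) and from touch (about 0.5 mm below) differ by 1–2 mm.
- The glass sits nearer the −y rail, with a gap of about 0.6 mm.
- The jaw's final travel was judged from pictures only.

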